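# Put the violin maker's tools back on their outlines

### The job

Tidy the violin maker's bench: put the large finger plane, the small finger plane, the oilstone and the round wax tin each onto the birch tile whose dark outline has its shape and size, right way up, centred on the outline and lined up with it (either end may point either way). Leave the glue jar and the maple block where they stand.

Things in the scene. Friction and masses are not known exactly. Their poses are not given: they have to be found in the camera images.
- large_plane: Large brass finger plane, oval sole with straight sides and round ends, 100 mm long and 38 mm wide; the plain brass sides are upright and 26 mm high, with a small dark wood wedge and steel iron on top (to about 48 mm, narrower than the body). About 0.35 kg, loose, standing on its sole. Origin: centre of the sole. x along its length, y across its width, z up.
- small_plane: Small brass finger plane of the same form, 62 mm long and 28 mm wide; brass sides 24 mm high, wedge and iron on top to about 38 mm, narrower than the body. About 0.14 kg, loose. Origin: centre of the sole. x along its length, y across its width, z up.
- oilstone: Grey two-layer sharpening stone, a rectangular slab 110 x 46 mm and 22 mm high, square ends. About 0.28 kg, loose. Origin: centre of its underside. x along its 110 mm length, y across its 46 mm width, z up.
- wax_tin: Round flat bare-metal tin, 60 mm in diameter at the lid (58 mm below it) and 29 mm high. About 0.15 kg, loose. Origin: centre of its underside, z up; its turn about z does not matter.
- large_plane_pad: Fixed pale birch tile, 130 x 75 mm and 6 mm thick, lying flat on the bench, with a flat dark felt silhouette in its middle: an oval with straight sides and round ends, 104 x 42 mm, for the large plane. Origin: centre of the tile's underside, at bench height; the resting surface is 6 mm above it (felt and tile are one level). x runs along the tile's 130 mm length (and along the silhouette), y along its 75 mm width, z up.
- small_plane_pad: Fixed pale birch tile, 130 x 75 mm and 6 mm thick, lying flat on the bench, with a flat dark felt silhouette in its middle: an oval with straight sides and round ends, 66 x 32 mm, for the small plane. Origin: centre of the tile's underside, at bench height; the resting surface is 6 mm above it (felt and tile are one level). x runs along the tile's 130 mm length (and along the silhouette), y along its 75 mm width, z up.
- oilstone_pad: Fixed pale birch tile, 130 x 75 mm and 6 mm thick, lying flat on the bench, with a flat dark felt silhouette in its middle: a square-cornered rectangle, 114 x 50 mm, for the oilstone. Origin: centre of the tile's underside, at bench height; the resting surface is 6 mm above it (felt and tile are one level). x runs along the tile's 130 mm length (and along the silhouette), y along its 75 mm width, z up.
- wax_tin_pad: Fixed pale birch tile, 130 x 75 mm and 6 mm thick, lying flat on the bench, with a flat dark felt silhouette in its middle: a round disc 64 mm in diameter, for the wax tin. Origin: centre of the tile's underside, at bench height; the resting surface is 6 mm above it (felt and tile are one level). x runs along the tile's 130 mm length (and along the silhouette), y along its 75 mm width, z up.
- glue_jar: Bystander: closed jar with a black cap, 66 mm in diameter and 85 mm high, at the right (-y) edge of the work. Origin: centre of its underside, z up. Not to be moved.
- maple_block: Bystander: plain wooden block, 130 x 50 x 45 mm high, at the left (+y) edge of the work. Origin: centre of its underside, x along its length, z up. Not to be moved.
Things that resemble listed ones, but are neither listed nor needed, are in the scene too. Leave any pink or purple look-alike of the wax_tin alone. What is shaped like the large_plane but red is not meant.

How it is judged:
By the outcome, as a careful person would: the job done as asked, in the order asked, and still so for the second after the job is handed in, with the robot touching nothing.
It also fails if it takes over 109 s, if anything falls off the work surface, if the arm or the gripper's body presses on something with over 40 N, if the wrist force passes 120 N, or if a joint passes its speed limit or range.

### The arm

A 6-joint arm with a two-finger parallel gripper is mounted at the origin on the work surface. World frame = base frame: x ahead of the robot, y to its left, z up, the work surface at z = 0. Lengths are in m, angles in rad, forces in N, time in s.
With the tool pointing down it reaches from about 0.3 to 0.85 m from the base axis. Payload 5.4 kg.
Tool frame: the origin (TCP) lies between the finger pads; the fingertips stand 19 mm ahead of it and the grasp point (between the pads) is the TCP; x points along the fingers, z is the direction in which the jaws open and shut, and the axes are right-handed (so a half turn about x gives the same grasp; the last joint's range is limited). The gripper opens to 85 mm and grips with 20 to 120 N. Pads are 22 mm wide; open, the fingers measure 114 mm over their backs; the gripper's body (76 mm by 85 mm) begins 54 mm behind the grasp point. The pads swing forward as they close: fully open they stand 13 mm farther back than shut.
Start: joints at [1.034, 0.158, 1.597, -0, 1.386, -0.21], TCP at [0.185, 0.545, 0.217] pointing down, gripper open.
Joint ranges: [-2.91, 2.91], [-0.94, 2.29], [0.18, 2.7], [-1.29, 4.43], [0.17, 2.64], [-3, 3]. Speed limits (rad/s): [2.57, 2.57, 3.14, 3.14, 3.14, 3.14].

### API

Orientations are given as [roll, pitch, yaw] about the fixed x, y, z axes, in that order (R = Rz(yaw) Ry(pitch) Rx(roll)).
In Python, from cell import robot gives the robot as it stands. Calls block until the motion is done:
- robot.goto(position, orientation): joint-space move of the TCP to a pose.
- robot.servo_line(position, rotation=None, v=0.15, until_force=None): straight line of the TCP; rotation=None keeps the orientation; v is the mean speed in m/s. With until_force (N) it stops when the force on the tool has changed by that much, and returns True; else False.
- robot.set_joints(angles): joint-space move.
- robot.open() and robot.grasp(): open the fingers fully, or close them until they stop; the grip force is fixed at half the most.
- robot.pause(seconds).
- robot.inverse_kinematics(position, orientation): joint angles nearest the present ones, or None.
- robot.read_state(): the state.
- robot.snapshot(name): name is "side" or "top"; returns (picture, depth): 480x640x3 uint8, blue, green, red; 480x640 float32, m along the optical axis (not along the pixel's ray), 0 where there is no reading.
- robot.calibration(name): a dict with "intrinsics" (3x3 intrinsics, pixels), "k1" (the pictures are not rectified: a ray, as slopes to the right and down, at radius r is drawn at 1 + k1 r^2 times it, then the intrinsics apply), "extrinsics" (4x4, takes a point from world to camera coordinates). Camera axes: x right, y up, looking along -z (the intrinsics and any distortion apply to the point x, -y, -z); pixel columns grow to the right and rows downward; lengths in m; the calibration is good to about 2 mm. A picture is of the moment at which its call begins. calibration takes no time and is no camera call.
A pose or a line that the arm cannot do raises robot.Unreachable and nothing moves.
- robot.close_job(): hands the job in, once; it reports no verdict.
Trained networks look in the newest picture that a camera, given by its name, has taken for a name from the list of things; names that differ only in an ending like _2 or _b are one class to them, and where a whole thing is asked for, a point or a joint stands for the part that bears it (a point fixed in the world has none). Each returns a list of dicts, best first, with "p" (0 to 1); they miss things now and then, are a little off and sometimes report something else, mostly with a low value. They report only what shows in the picture. A call takes as long as a camera call. They do not tell look-alikes from the thing itself.
- robot.spot_in(label, camera): "centre" ([column, row] as shares, 0 to 1, of the picture: columns of its width, rows of its height, amid what is visible of it).
- robot.masks_of(label, camera): "region" (480x640 bool, what is visible of it) and "centre" ([column, row] as shares, 0 to 1, of the picture: columns of its width, rows of its height, amid what is visible of it).
The state is a dict: "time_s": time; "joint_pos": joint angles; "qd": joint speeds; "tau": joint torques, N m; "position": TCP position; "orientation": TCP orientation; "contact_force": force on the tool from outside, world axes, zero at the start; "wrist_torque": the same for the moment, N m; "grip_width": finger opening in m.
Only numpy, scipy, OpenCV 4.12 (cv2) and the standard library are available. Lean on these libraries where they do the work, as an engineer would, in place of code of your own. Each camera call takes 0.05 s, during which the arm holds its last target.

## Working session

There is one attempt and no reset: what is moved stays moved. The work goes in short steps, each a Python script; the robot and the scene stay as the last script left them, time stands still between calls to the robot, and variables do not carry over. Pictures are saved under pics/ and viewed, and the job is handed in when it is done.

```bash
ls; mkdir -p pics
python3 - <<'E'
from cell import robot
import cv2,numpy as np
for c in ("top","side"):
    p,d=robot.snapshot(c); cv2.imwrite(f"pics/{c}0.png",p); np.save(f"{c}0.npy",d)
    k=robot.calibration(c); print(c,k)
s=robot.read_state(); print(s["time_s"],s["position"],s["orientation"],s["grip_width"],s["contact_force"])
E
```

```text
pics
top {'intrinsics': array([[499.12233576,   0.        , 311.39444448],
       [  0.        , 499.12233576, 235.07519915],
       [  0.        ,   0.        ,   1.        ]]), 'k1': -0.06512702759029443, 'extrinsics': array([[-2.49879753e-02, -9.99687572e-01, -5.99945590e-04,
         3.57509288e-02],
       [ 9.98948754e-01, -2.49925703e-02,  3.84286186e-02,
        -5.99328729e-01],
       [-3.84316066e-02,  3.60938474e-04,  9.99261168e-01,
        -1.15688040e+00],
       [ 0.00000000e+00,  0.00000000e+00,  0.00000000e+00,
         1.00000000e+00]])}
side {'intrinsics': array([[444.25873771,   0.        , 323.78286918],
       [  0.        , 444.25873771, 237.41288245],
       [  0.        ,   0.        ,   1.        ]]), 'k1': 0.0030477426195677686, 'extrinsics': array([[ 0.87838825, -0.47769453,  0.01555668, -0.53974527],
       [ 0.23486548,  0.45976273,  0.85642072, -0.16983496],
       [-0.41625988, -0.74861617,  0.51604413, -0.98066232],
       [ 0.        ,  0.        ,  0.        ,  1.        ]])}
0.1 [0.1843084  0.54405365 0.21639792] [ 2.92969979  1.56905034 -2.10948826] 0.0854638655374666 [-0.0874776   0.0665031  -0.55587493]
```

View pics/top0.png

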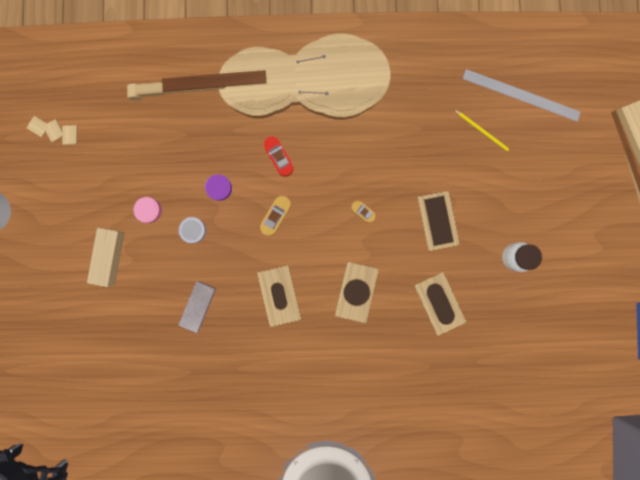

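View pics/side0.png

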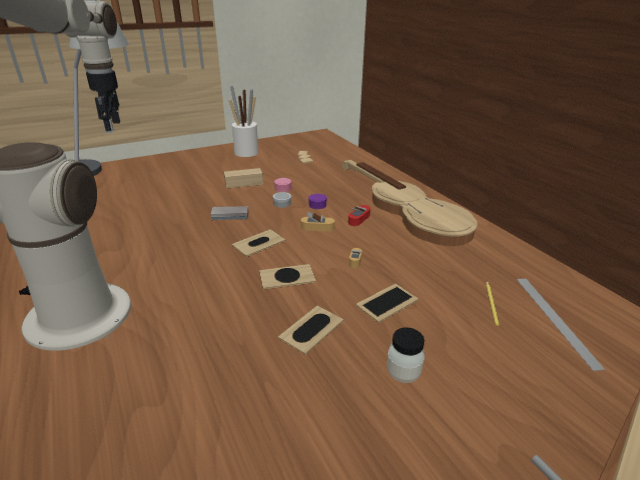

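Candidates in the top picture:
- Large plane: brass at (275,215), with a red look-alike at (278,156), which is rejected.
- Small plane: (363,212).
- Oilstone: (197,307). The maple block at (105,258) is a bystander.
- Tin: grey at (192,230). Purple (218,187) and pink (147,210) are rejected.
- Pads: small plane (279,296), tin (357,293), large plane (440,303), oilstone (438,221).

Next I'll check the close crop and the masks.

```bash
cat > h.py <<'E'
from cell import robot
import cv2,numpy as np
from scipy.optimize import minimize
def proj(P,cam="top"):
    k=robot.calibration(cam);E=k["extrinsics"];K=k["intrinsics"]
    c=np.asarray(P)@E[:3,:3].T+E[:3,3]
    s=np.c_[c[:,0],-c[:,1]]/(-c[:,2:3]); s=s*(1+k["k1"]*(s**2).sum(1,keepdims=True))
    return np.c_[K[0,0]*s[:,0]+K[0,2],K[1,1]*s[:,1]+K[1,2]]
def unproj(uv,z,cam="top"):
    k=robot.calibration(cam);E=k["extrinsics"];K=k["intrinsics"]
    s0=np.array([(uv[0]-K[0,2])/K[0,0],(uv[1]-K[1,2])/K[1,1]]);s=s0.copy()
    for _ in range(20): s=s0/(1+k["k1"]*(s@s))
    d=E[:3,:3].T@np.array([s[0],-s[1],-1]); o=-E[:3,:3].T@E[:3,3]
    return o+d*(z-o[2])/d[2]
def outline(L,W,kind):
    if kind=="rect": return np.array([[L,W],[-L,W],[-L,-W],[L,-W]])/2
    r=W/2;a=np.linspace(-np.pi/2,np.pi/2,24)
    e=np.c_[np.cos(a)*r+(L-W)/2,np.sin(a)*r]
    return np.r_[e,-e]
# name: L,W,kind,z0,z1
O=dict(large_plane=(.100,.038,"oval",0,.026),small_plane=(.062,.028,"oval",0,.024),oilstone=(.110,.046,"rect",0,.022),wax_tin=(.060,.060,"oval",0,.029),
 large_plane_pad=(.130,.075,"rect",0,.006),small_plane_pad=(.130,.075,"rect",0,.006),oilstone_pad=(.130,.075,"rect",0,.006),wax_tin_pad=(.130,.075,"rect",0,.006))
F=dict(large_plane_pad=(.104,.042,"oval",.006,.006),small_plane_pad=(.066,.032,"oval",.006,.006),oilstone_pad=(.114,.050,"rect",.006,.006),wax_tin_pad=(.064,.064,"oval",.006,.006))
def hull(p,spec,dz=0):
    L,W,k,z0,z1=spec;o=outline(L,W,k);c,s=np.cos(p[2]),np.sin(p[2])
    xy=o@np.array([[c,s],[-s,c]])+p[:2]
    P=np.r_[np.c_[xy,np.full(len(o),z0+dz)],np.c_[xy,np.full(len(o),z1+dz)]]
    return cv2.convexHull(proj(P).astype(np.float32))[:,0]
def fit(mask,spec,dz=0):
    """mask full-res bool; fit pose by overlap, 4x upsampled soft raster"""
    ys,xs=np.nonzero(mask);S=6
    x0,x1,y0,y1=xs.min()-8,xs.max()+9,ys.min()-8,ys.max()+9
    m=cv2.resize(mask[y0:y1,x0:x1].astype(np.float32),None,fx=S,fy=S,interpolation=cv2.INTER_LINEAR)
    def cost(p):
        h=(hull(p,spec,dz)-[x0,y0]+.5)*S-.5
        r=np.zeros(m.shape,np.uint8);cv2.fillPoly(r,[np.round(h*16).astype(np.int32)],1,shift=4)
        return np.abs(r-m).sum()/m.sum()
    c=unproj((xs.mean(),ys.mean()),dz+(spec[3]+spec[4])/2)
    best=None
    for a in np.arange(0,np.pi,np.pi/8) if spec[0]!=spec[1] else [0]:
        r=minimize(cost,[c[0],c[1],a],method="Nelder-Mead",options=dict(initial_simplex=[[c[0],c[1],a],[c[0]+.006,c[1],a],[c[0],c[1]+.006,a],[c[0],c[1],a+.25]],xatol=1e-5,fatol=1e-5))
        if best is None or r.fun<best.fun: best=r
    return best.x,best.fun
E
python3 - <<'E'
from h import *
p,d=robot.snapshot("top")
big=cv2.resize(p[120:350,80:480],None,fx=2,fy=2,interpolation=cv2.INTER_CUBIC)
k=robot.calibration("top")["extrinsics"]
out={}
for n in O:
    ms=robot.masks_of(n,"top")
    print(n)
    for m in ms[:5]:
        g=m["region"]
        if m["p"]<.3 or g.sum()<20: continue
        c=np.array(m["centre"])*[640,480]; x,f=fit(g,O[n])
        print("  p%.2f"%m["p"],c.round(1),g.sum(),p[g].mean(0).round(),"fit",x.round(4),round(f,3), "d %.3f"%np.median(d[g]))
cv2.imwrite("pics/crop.png",big)
E
```

```text
large_plane
  p0.98 [276.3 218.4] 684 [ 93. 142. 175.] fit [ 0.6471  0.1041 -0.5555] 0.057 d 1.155
  p0.68 [279.8 158.3] 696 [ 72.  85. 179.] fit [0.7865 0.094  0.5037] 0.062 d 1.161
small_plane
  p0.86 [362.8 213.9] 306 [ 98. 143. 176.] fit [ 0.6515 -0.1008  0.8926] 0.089 d 1.157
oilstone
  p0.69 [198.  303.7] 971 [147. 147. 160.] fit [ 0.4407  0.2927 -0.3926] 0.085 d 1.152
wax_tin
  p0.91 [194.6 231.8] 550 [173. 169. 173.] fit [0.6183 0.3002 0.106 ] 0.088 d 1.153
  p0.60 [219.8 188.1] 514 [170.  79. 148.] fit [0.7158 0.2367 0.2804] 0.144 d 1.157
  p0.56 [148.6 206.6] 545 [173. 147. 222.] fit [0.6706 0.4042 0.1264] 0.121 d 1.155
large_plane_pad
  p0.64 [438.9 302.4] 1841 [ 92. 123. 149.] fit [ 0.4318 -0.2782  0.4218] 0.05 d 1.168
  p0.41 [196.9 303.1] 990 [146. 147. 160.] fit [ 0.4385  0.3053 -0.5386] 0.766 d 1.152
small_plane_pad
  p0.82 [280.3 296.2] 1736 [109. 147. 174.] fit [0.4595 0.101  3.3661] 0.061 d 1.169
oilstone_pad
  p0.82 [442. 222.] 1749 [ 79. 104. 128.] fit [ 0.6267 -0.2807  0.1702] 0.044 d 1.176
wax_tin_pad
  p0.84 [358.2 292.2] 1706 [ 99. 131. 157.] fit [ 0.4635 -0.0821  2.879 ] 0.065 d 1.169
```

View pics/crop.png

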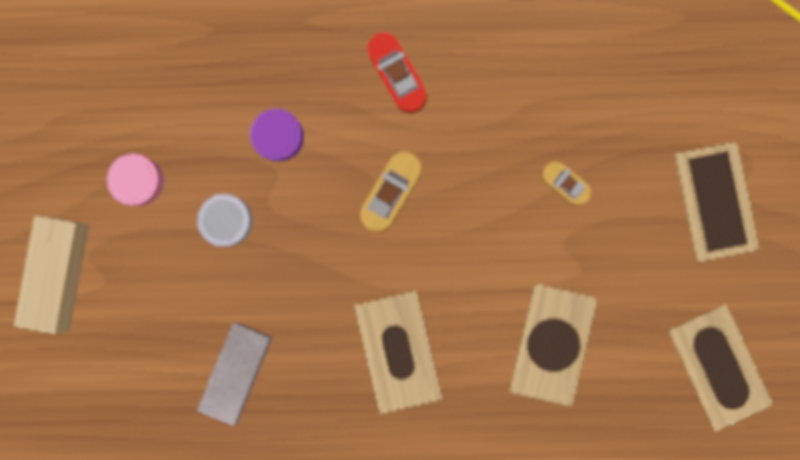

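The crop confirms it: brass plane at full-picture (275,215), grey tin (192,230). The masks look plausible. The network can be slightly off, so I'll refine with colour segmentation and overlay the fits.

```bash
cat >> h.py <<'E'
C={"large_plane":(275,215),"small_plane":(363,212),"oilstone":(197,307),"wax_tin":(192,230),"large_plane_pad":(440,303),"small_plane_pad":(279,296),"oilstone_pad":(438,221),"wax_tin_pad":(357,293)}
def seg(p,n,c,r=34):
    x,y=int(c[0]),int(c[1]);a=p[y-r:y+r,x-r:x+r].copy()
    full=np.zeros(p.shape[:2],bool)
    if n.endswith("_felt"):
        g=(a.max(2)<95)
    else:
        # GrabCut seeded with network-sized disc
        m=np.full(a.shape[:2],cv2.GC_BGD,np.uint8);cv2.circle(m,(r,r),r-6,cv2.GC_PR_BGD,-1);cv2.circle(m,(r,r),7,cv2.GC_FGD,-1)
        if n=="small_plane": m[:]=cv2.GC_BGD;cv2.circle(m,(r,r),18,cv2.GC_PR_BGD,-1);cv2.circle(m,(r,r),5,cv2.GC_FGD,-1)
        cv2.grabCut(a,m,None,np.zeros((1,65)),np.zeros((1,65)),8,cv2.GC_INIT_WITH_MASK)
        g=(m==1)|(m==3)
    k,l,st,_=cv2.connectedComponentsWithStats(g.astype(np.uint8));i=1+np.argmax(st[1:,4])
    full[y-r:y+r,x-r:x+r]=l==i
    return full
E
python3 - <<'E'
from h import *
p,d=robot.snapshot("top")
v=cv2.resize(p[130:350,80:480],None,fx=2,fy=2,interpolation=cv2.INTER_CUBIC)
def dr(x,s,col,):
    h=(hull(x,s)-[80,130]+.5)*2-.5
    cv2.polylines(v,[np.round(h*16).astype(np.int32)],True,col,1,cv2.LINE_AA,4)
for n in C:
    c=C[n]
    if n in F:
        x,f=fit(seg(p,n+"_felt",c),F[n]);print(n,"felt",x.round(4),round(f,3));dr(x,F[n],(0,255,255));dr(x,O[n],(0,255,0))
    else:
        m=seg(p,n,c);x,f=fit(m,O[n]);print(n,m.sum(),x.round(4),round(f,3));dr(x,O[n],(0,255,0))
cv2.imwrite("pics/fit.png",v)
E
```

```text
large_plane 473 [0.626  0.1169 2.6662] 0.45
small_plane 156 [ 0.6542 -0.0973  0.8539] 1.059
oilstone 961 [ 0.4392  0.2945 -0.4238] 0.085
wax_tin 481 [0.6199 0.3017 0.2548] 0.229Traceback (most recent call last):
  File "<stdin>", line 10, in <module>
  File "h.py", line 41, in fit
    r=minimize(cost,[c[0],c[1],a],method="Nelder-Mead",options=dict(initial_simplex=[[c[0],c[1],a],[c[0]+.006,c[1],a],[c[0],c[1]+.006,a],[c[0],c[1],a+.25]],xatol=1e-5,fatol=1e-5))
    res = _minimize_neldermead(fun, x0, args, callback, bounds=bounds,
                               **options)
    fxr = func(xr)
    fx = function(np.copy(x), *(wrapper_args + args))
  File "h.py", line 35, in cost
    h=(hull(p,spec,dz)-[x0,y0]+.5)*S-.5
       ~~~~^^^^^^^^^^^
  File "h.py", line 28, in hull
    return cv2.convexHull(proj(P).astype(np.float32))[:,0]
                          ~~~~^^^
  File "h.py", line 5, in proj
    k=robot.calibration(cam);E=k["extrinsics"];K=k["intrinsics"]
ValueError: time passes only in moves, steps and waits
```

```bash
cat > patch.py <<'E'
s=open('h.py').read()
s=s.replace('def proj(','_c={c:robot.calibration(c) for c in ("top","side")}\ndef proj(',1).replace('k=robot.calibration(cam)','k=_c[cam]')
s+='''
def inner(x,spec,dz=0,n=160,only_top=True):
    L,W,k,z0,z1=spec;o=outline(L,W,k);o=np.r_[o,o[:1]]
    t=np.r_[0,np.cumsum(np.linalg.norm(np.diff(o,axis=0),axis=1))];q=np.linspace(0,t[-1],n,endpoint=False)
    o=np.c_[np.interp(q,t,o[:,0]),np.interp(q,t,o[:,1])]
    c,s=np.cos(x[2]),np.sin(x[2]);xy=o@np.array([[c,s],[-s,c]])+x[:2]
    return np.c_[xy,np.full(n,z1+dz)]
def refine(img,x0,spec,dz=0,w=.0025):
    """maximise colour contrast across top outline"""
    g=cv2.GaussianBlur(img,(0,0),.7).astype(np.float32)
    def smp(uv): return cv2.remap(g,uv[:,:1].astype(np.float32),uv[:,1:].astype(np.float32),cv2.INTER_LINEAR)[:,0]
    L,W,k,z0,z1=spec
    def cost(x):
        a=smp(proj(inner(x,(L-2*w,W-2*w,k,z0,z1),dz)));b=smp(proj(inner(x,(L+2*w,W+2*w,k,z0,z1),dz)))
        return -np.minimum(np.linalg.norm(a-b,axis=1),80).mean()
    best=None
    for da in (-.08,0,.08):
      for e in (-.003,.003):
        a0=np.array([x0[0]+e,x0[1],x0[2]+da])
        r=minimize(cost,a0,method="Nelder-Mead",options=dict(initial_simplex=[a0,a0+[.004,0,0],a0+[0,.004,0],a0+[0,0,.1]],xatol=1e-5,fatol=1e-4))
        if best is None or r.fun<best.fun: best=r
    return best.x,best.fun
'''
open('h.py','w').write(s)
E
python3 patch.py
cat > look.py <<'E'
from h import *
import json
x0=dict(large_plane=[0.6471,0.1041,-0.5555],small_plane=[0.6515,-0.1008,0.8926],oilstone=[0.4407,0.2927,-0.3926],wax_tin=[0.6183,0.3002,0],
 large_plane_pad=[.4318,-.2782,.4218],small_plane_pad=[.4595,.101,.2245],oilstone_pad=[.6267,-.2807,.1702],wax_tin_pad=[.4635,-.0821,2.879-np.pi])
p=cv2.imread("pics/top0.png")
v=cv2.resize(p[130:350,80:480],None,fx=2,fy=2,interpolation=cv2.INTER_CUBIC)
def dr(x,s,col):
    h=(proj(inner(x,s))-[80,130]+.5)*2-.5
    cv2.polylines(v,[np.round(h*16).astype(np.int32)],True,col,1,cv2.LINE_AA,4)
R={}
for n in x0:
    t=O[n]; x,f=refine(p,x0[n],t)
    print(n,np.round(x,4),round(f,1),end=" ")
    if n in F:
        y,f=refine(p,x,F[n]); print("felt",y.round(4),round(f,1),end="");dr(y,F[n],(0,255,255))
        ang=x[2]
        x=np.r_[(x[:2]+y[:2])/2, ang if n in("wax_tin_pad",) else (x[2]+y[2])/2]
    dr(x,t,(0,255,0));print();R[n]=list(x)
json.dump(R,open("est.json","w"));cv2.imwrite("pics/fit.png",v)
E
python3 look.py
```

```text
large_plane [ 0.6477  0.1047 -0.5562] -44.5 
small_plane [ 0.6527 -0.1006  0.8455] -42.1 
oilstone [ 0.4397  0.2925 -0.4122] -64.1 
wax_tin [ 0.6193  0.2987 -0.1209] -80.0 
large_plane_pad [ 0.4315 -0.2778  0.4034] -60.6 felt [ 0.4315 -0.2783  0.3651] -80.0
small_plane_pad [0.46   0.1014 0.2095] -61.5 felt [0.4586 0.1008 0.2045] -80.0
oilstone_pad [ 0.6276 -0.2799  0.1692] -58.1 felt [ 0.6276 -0.2804  0.1557] -80.0
wax_tin_pad [ 0.4638 -0.0812 -0.2598] -56.7 felt [ 0.4648 -0.0812 -0.3398] -80.0
```

View pics/fit.png

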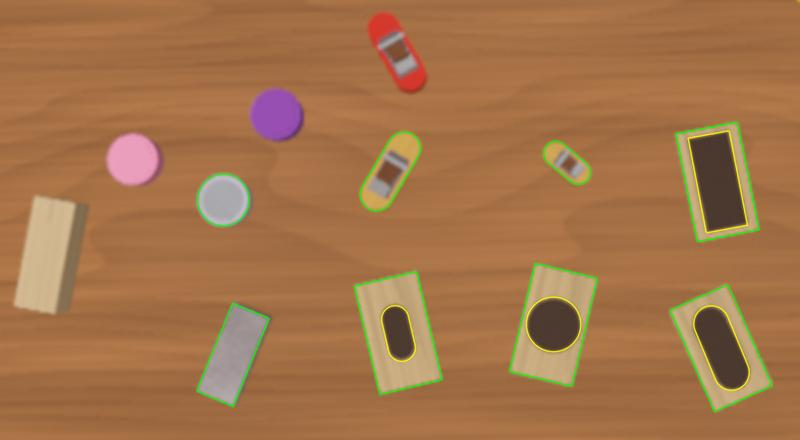

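The overlays agree with the picture. The contrast clamp saturates on the felts and the tin, so I'll raise it and redo the fit.

```bash
sed -i 's/axis=1),80)/axis=1),250)/' h.py; python3 look.py
python3 - <<'E'
from h import *
import json
R=json.load(open("est.json"))
# find orientation convention for down pointing
from scipy.spatial.transform import Rotation as T
def rpy(zang):
    z=np.array([np.cos(zang),np.sin(zang),0]);x=np.array([0,0,-1.]);y=np.cross(z,x)
    return T.from_matrix(np.c_[x,y,z]).as_euler("xyz")
for n in R:
    for z in(.02,.15,.2):
        for a in (np.pi/2,-np.pi/2):
            q=robot.inverse_kinematics([R[n][0],R[n][1],z],list(rpy(R[n][2]+a)))
            print(n,z,None if q is None else np.round(q,2))
print(robot.read_state()["time_s"])
E
```

```text
large_plane [ 0.6477  0.1047 -0.5562] -44.5 
small_plane [ 0.6527 -0.1006  0.8455] -42.1 
oilstone [ 0.4399  0.2925 -0.4096] -64.6 
wax_tin [0.6189 0.2989 0.2486] -92.9 
large_plane_pad [ 0.4316 -0.2777  0.4075] -60.6 felt [ 0.4315 -0.2782  0.4029] -107.8
small_plane_pad [0.4599 0.1013 0.2095] -61.5 felt [0.4599 0.1011 0.2097] -111.2
oilstone_pad [ 0.6276 -0.2799  0.1724] -58.1 felt [ 0.6277 -0.2803  0.1721] -109.4
wax_tin_pad [ 0.4638 -0.0812 -0.2598] -56.7 felt [ 0.4639 -0.0814 -0.1902] -106.2
large_plane 0.02 [-0.02  0.57  1.49 -0.    1.09 -1.04]
large_plane 0.02 [-0.02  0.57  1.49 -0.    1.09  2.1 ]
large_plane 0.15 [-0.02  0.42  1.42 -0.    1.31 -1.04]
large_plane 0.15 [-0.02  0.42  1.42 -0.    1.31  2.1 ]
large_plane 0.2 [-0.02  0.38  1.37  0.    1.4  -1.04]
large_plane 0.2 [-0.02  0.38  1.37  0.    1.4   2.1 ]
small_plane 0.02 [-0.34  0.58  1.47  0.    1.09 -2.75]
small_plane 0.02 [-0.34  0.58  1.47  0.    1.09  0.39]
small_plane 0.15 [-0.34  0.43  1.4   0.    1.31 -2.75]
small_plane 0.15 [-0.34  0.43  1.4   0.    1.31  0.39]
small_plane 0.2 [-0.34  0.39  1.35  0.    1.4  -2.7
[... 1470 characters left out ...]
.    1.12  0.8 ]
oilstone_pad 0.15 [-0.6   0.5   1.31  0.    1.33 -2.34]
oilstone_pad 0.15 [-0.6   0.5   1.31  0.    1.33  0.8 ]
oilstone_pad 0.2 [-0.6   0.46  1.26  0.    1.42 -2.34]
oilstone_pad 0.2 [-0.6   0.46  1.26  0.    1.42  0.8 ]
wax_tin_pad 0.02 [-0.43  0.16  2.03  0.    0.95 -1.74]
wax_tin_pad 0.02 [-0.43  0.16  2.03  0.    0.95  1.4 ]
wax_tin_pad 0.15 [-0.43 -0.05  1.95  0.    1.24 -1.74]
wax_tin_pad 0.15 [-0.43 -0.05  1.95  0.    1.24  1.4 ]
wax_tin_pad 0.2 [-0.43 -0.1   1.9   0.    1.35 -1.74]
wax_tin_pad 0.2 [-0.43 -0.1   1.9   0.    1.35  1.4 ]
0.6<sys>:0: UserWarning: Gimbal lock detected. Setting third angle to zero since it is not possible to uniquely determine all angles.
```

Tile and felt fits agree within about 0.5 mm, and all poses are reachable. I'll start with the large plane.

```bash
cat > mv.py <<'E'
from h import *
import json,warnings
warnings.filterwarnings("ignore")
from scipy.spatial.transform import Rotation as T
def rpy(zang):
    z=np.array([np.cos(zang),np.sin(zang),0]);x=np.array([0,0,-1.]);y=np.cross(z,x)
    return list(T.from_matrix(np.c_[x,y,z]).as_euler("xyz"))
def ori(x,y,z,zang):
    b=None
    for a in (zang,zang+np.pi):
        q=robot.inverse_kinematics([x,y,z],rpy(a))
        if q is not None and (b is None or abs(q[5])<b[0]): b=(abs(q[5]),rpy(a))
    return b[1]
HI=.15
def st(msg):
    s=robot.read_state();print(msg,"t%.1f"%s["time_s"],np.round(s["position"],4),"w%.4f"%s["grip_width"],"F",np.round(s["contact_force"],1))
    return s
def pick(x,y,zang,z=.021):
    o=ori(x,y,HI,zang)
    robot.goto([x,y,HI],o);robot.servo_line([x,y,z+.03],v=.2)
    hit=robot.servo_line([x,y,z],v=.05,until_force=6);st("down hit=%s"%hit)
    robot.grasp();s=st("grasped");robot.servo_line([x,y,HI],v=.15);st("lifted");return s["position"][2]
def place(x,y,zang,z):
    o=ori(x,y,HI,zang)
    robot.goto([x,y,HI],o);robot.servo_line([x,y,z+.02],v=.2)
    hit=robot.servo_line([x,y,z-.001],v=.025,until_force=5);s=st("placed hit=%s"%hit)
    robot.open();robot.servo_line([x,y,HI],v=.2);st("up");return s
E
python3 - <<'E'
from mv import *
R=json.load(open("est.json"))
x,y,a=R["large_plane"]; z=pick(x,y,a+np.pi/2)
X,Y,A=R["large_plane_pad"]
place(X,Y,A+np.pi/2,z+.006)
x,y,a=R["small_plane"];robot.goto([x,y,HI+.05],ori(x,y,HI,a+np.pi/2))
p,d=robot.snapshot("top");cv2.imwrite("pics/t1.png",p);st("")
cv2.imwrite("pics/t1c.png",cv2.resize(p[130:350,240:500],None,fx=3,fy=2.7))
E
```

```text
down hit=False t4.3 [0.6478 0.1046 0.0211] w0.0860 F [ 0.3  0.8 -0. ]
grasped t5.0 [0.6477 0.1047 0.021 ] w0.0000 F [-0.3  0.8  0.1]
lifted t6.1 [0.6468 0.1047 0.1486] w0.0002 F [-0.2  0.2 -0.2]
placed hit=False t9.3 [ 0.4317 -0.2781  0.0261] w0.0002 F [-0.1 -0.   0.5]
up t10.9 [ 0.4309 -0.2773  0.1488] w0.0850 F [-0.9  0.2 -0.7]
 t12.0 [ 0.6517 -0.102   0.1993] w0.0856 F [-1.2  1.   0.2]
```

View pics/t1c.png

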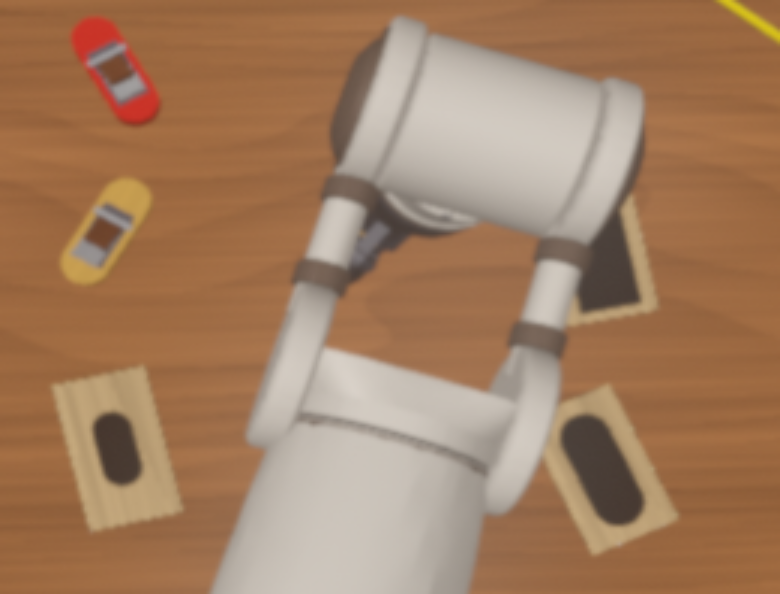

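The fingers shut on nothing (width 0), and the plane still stands at crop (106,232). I need to see why before trying again.

Run:
```python
from mv import *
s=robot.read_state();print(s["orientation"],np.round(s["joint_pos"],3));print(T.from_euler("xyz",s["orientation"]).as_matrix().round(3))
p,d=robot.snapshot("side");cv2.imwrite("pics/s1.png",p)
P=np.array(s["position"]);q=proj(np.array([P,P-[0,0,.05],P+[0,0,.054]]),"side");print(q)
for u in q: cv2.circle(p,tuple(int(v) for v in u),2,(0,255,0),-1)
c=p[150:300,270:470];cv2.imwrite("pics/s1c.png",cv2.resize(c,None,fx=4,fy=4,interpolation=cv2.INTER_CUBIC))
a=cv2.imread("pics/top0.png");b=cv2.imread("pics/t1.png")
print(refine(b,[.6477,.1047,-.5562],O["large_plane"]))
```

```text
[-2.39480282  1.56927408 -3.12218289] [-3.380e-01  3.880e-01  1.356e+00 -1.000e-03  1.399e+00  3.900e-01]
[[-0.002  0.665  0.747]
 [-0.     0.747 -0.665]
 [-1.    -0.001 -0.001]]
[[358.77608514 193.07727804]
 [357.63889881 211.43690672]
 [360.0678462  172.22866752]]
(array([ 0.64776237,  0.10447002, -0.5620165 ]), np.float64(-43.10449981689453))
```

View pics/s1c.png

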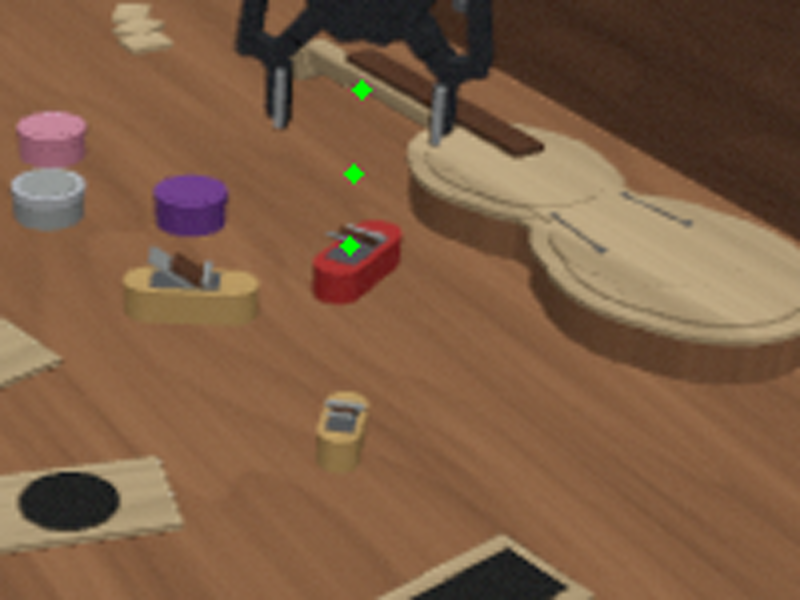

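The side crop shows the open fingers at about (280..440, 100), while the projected TCP falls at (354,174). So the real fingers sit about 4-5 cm higher than the stated TCP. I'll measure this from side depth.

```bash
cat >> h.py <<'E'
def cloud(d,cam="side",box=None):
    k=_c[cam];E=k["extrinsics"];K=k["intrinsics"]
    v,u=np.mgrid[0:480,0:640];s0=np.stack([(u-K[0,2])/K[0,0],(v-K[1,2])/K[1,1]],-1);s=s0.copy()
    for _ in range(8): s=s0/(1+k["k1"]*(s**2).sum(-1,keepdims=True))
    X=np.stack([s[...,0]*d,-s[...,1]*d,-d],-1)
    return (X-E[:3,3])@E[:3,:3]
E
python3 - <<'E'
from mv import *
p,d=robot.snapshot("side");W=cloud(d)
for r,c in [(257,356),(222,318)]: print("check small/large plane",W[r,c].round(3),d[r,c])
P=np.array(robot.read_state()["position"])
m=(d>0)&(np.linalg.norm(W[...,:2]-P[:2],axis=-1)<.11)&(W[...,2]>.1)&(W[...,2]<.4)
pts=W[m];print(len(pts),pts.min(0),pts.max(0));
for z in np.arange(.15,.36,.01):
    q=pts[abs(pts[:,2]-z)<.005]
    if len(q): 
        z_=np.array([.747,-.665]);y_=np.array([.665,.747]);e=(q[:,:2]-P[:2])
        print(round(z,2),len(q),"jaw",(e@z_).min().round(3),(e@z_).max().round(3),"y",(e@y_).min().round(3),(e@y_).max().round(3))
E
```

```text
check small/large plane [ 0.643 -0.12   0.027] 1.1444707
check small/large plane [0.646 0.094 0.024] 1.3070724
2407 [ 0.58749489 -0.1594207   0.22734944] [ 0.71078854 -0.05254514  0.39986554]
0.23 25 jaw -0.053 0.049 y -0.014 0.008
0.24 51 jaw -0.057 0.055 y -0.014 0.006
0.25 53 jaw -0.057 0.055 y -0.015 0.005
0.26 56 jaw -0.057 0.055 y -0.016 0.007
0.27 65 jaw -0.072 0.069 y -0.015 -0.003
0.28 157 jaw -0.076 0.073 y -0.018 0.011
0.29 197 jaw -0.073 0.071 y -0.022 0.015
0.3 180 jaw -0.071 0.071 y -0.021 0.014
0.31 203 jaw -0.072 0.07 y -0.023 0.006
0.32 277 jaw -0.069 0.068 y -0.025 0.01
0.33 236 jaw -0.067 0.067 y -0.017 0.014
0.34 65 jaw -0.036 0.036 y -0.038 -0.004
0.35 147 jaw -0.035 0.036 y -0.04 0.002
```

Laterally the gripper is centred on the TCP. Its tips, though, are at z≈0.228 instead of the expected 0.193, about 35 mm too high. I'll calibrate with a gentle touch, fingers shut, on a bare spot of bench.

Run:
```python
from mv import *
x,y=.56,0.0
robot.goto([x,y,.08],ori(x,y,.08,np.pi/2)); robot.grasp()
p,d=robot.snapshot("side");W=cloud(d);P=np.array(st("")["position"])
m=(d>0)&(np.linalg.norm(W[...,:2]-P[:2],axis=-1)<.06)&(W[...,2]>.04)&(W[...,2]<.25)
print("lowest tip",np.percentile(W[m][:,2],[0,1,2]))
robot.servo_line([x,y,.035],v=.1);
h=robot.servo_line([x,y,-.03],v=.02,until_force=4);st("touch %s"%h)
robot.servo_line([x,y,.08],v=.15);robot.open();st("")
```

```text
t13.9 [0.56 0.   0.08] w-0.0001 F [ 0.2 -0.3  0.5]
lowest tip [0.09480003 0.09923292 0.10420375]
touch True t16.7 [ 0.56   -0.     -0.0139] w-0.0001 F [-0.9  0.4  3.8]
 t18.2 [ 0.56 -0.    0.08] w0.0853 F [-0.5 -0.3  1.1]
```

The tip, shut, touches the bench at TCP z = -0.0139 instead of +0.019. The stated tool length is therefore 33 mm too long, and I'll work with that offset. Retrying the large plane.

```bash
sed -i 's/^HI=.15/HI=.10/; s/z=.021):/z=-.011):/' mv.py; sed -i 's/robot.grasp();s=st("grasped");/robot.grasp();s=st("grasped")\n    if s["grip_width"]<.02: raise SystemExit("nothing held")\n    /' mv.py
python3 - <<'E'
from mv import *
R=json.load(open("est.json"))
x,y,a=R["large_plane"]; z=pick(x,y,a+np.pi/2)
X,Y,A=R["large_plane_pad"]
place(X,Y,A+np.pi/2,z+.006)
robot.goto([.45,.35,.15],ori(.45,.35,.15,0))
p,d=robot.snapshot("top");cv2.imwrite("pics/t2.png",p);st("")
n="large_plane_pad"
print(refine(p,R[n],(.1,.038,"oval",0,.026),.006),refine(p,R[n],O[n]))
print(R[n])
cv2.imwrite("pics/t2c.png",cv2.resize(p[130:350,240:500],None,fx=3,fy=2.7))
E
```

```text
down hit=False t21.6 [ 0.6478  0.1047 -0.0109] w0.0852 F [-0.3  1.   0.2]
grasped t22.1 [ 0.6481  0.1046 -0.0105] w0.0369 F [-0.7 -0.9  2.6]
lifted t23.0 [0.6465 0.1047 0.0983] w0.0367 F [-0.2  0.2 -3.7]
placed hit=True t25.9 [ 0.4312 -0.2777 -0.0045] w0.0370 F [0.1 0.6 5.6]
up t27.1 [ 0.431  -0.2773  0.099 ] w0.0854 F [-0.2  1.4 -0.1]
 t29.4 [0.4505 0.3492 0.1499] w0.0854 F [0.1 0.1 0.3]
(array([ 0.43428232, -0.2608258 ,  0.04101514]), np.float64(-41.19524002075195)) (array([ 0.43154041, -0.27767968,  0.4075216 ]), np.float64(-60.6263542175293))
[0.4315462563907043, -0.2779433127958236, 0.40519763815587556]
```

View pics/t2c.png

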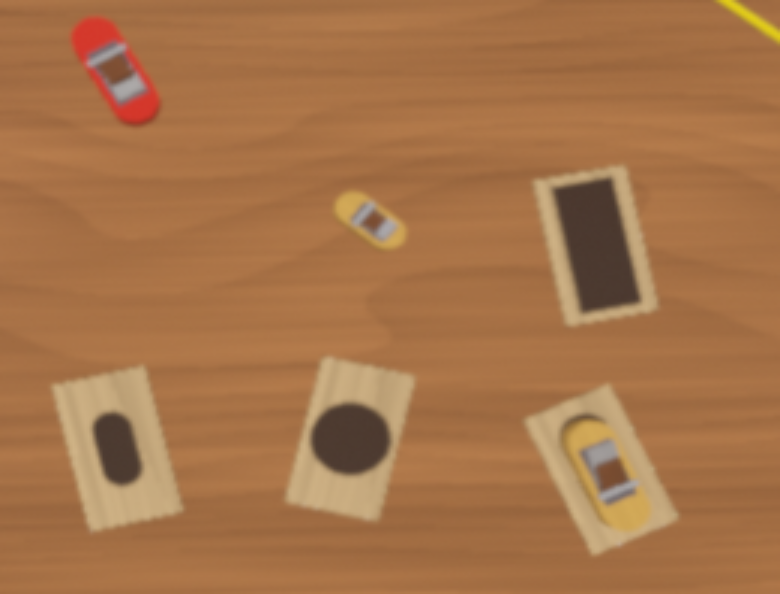

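Held and placed. The picture shows the plane on its tile at crop (605,475), with the dark felt peeking out top-left. That is expected from parallax, but I'll measure it.

```bash
cat > chk.py <<'E'
from mv import *
def chk(p,name,spec,ref,lo,tag,satmax=None):
    """refine using weighted saturation channel, locally"""
    hsv=cv2.cvtColor(p,cv2.COLOR_BGR2HSV)
    r=45;c=proj(np.array([[ref[0],ref[1],.02]]))[0].astype(int)
    b=(slice(c[1]-r,c[1]+r),slice(c[0]-r,c[0]+r))
    out=[]
    for ch,img in (("sat",cv2.merge([hsv[...,1]]*3)),("lab",cv2.cvtColor(p,cv2.COLOR_BGR2LAB)),("bgr",p)):
        best=None
        for dx in (-.004,0,.004):
            for dy in (-.004,0,.004):
                x,f=refine(img,[ref[0]+dx,ref[1]+dy,ref[2]],spec,.006,.002)
                if np.hypot(*(x[:2]-ref[:2]))<.012 and abs(x[2]-ref[2])<.2 and (best is None or f<best[1]): best=(x,f)
        if best: 
            e=best[0]-ref;cs,sn=np.cos(ref[2]),np.sin(ref[2])
            print(tag,ch,"along %.1f across %.1f mm, turn %.1f deg, score %.1f"%((e[0]*cs+e[1]*sn)*1e3,(-e[0]*sn+e[1]*cs)*1e3,np.degrees(e[2]),best[1]))
    v=cv2.resize(p[b],None,fx=7,fy=7,interpolation=cv2.INTER_CUBIC)
    for s,dz,col in ((spec,.006,(0,255,0)),(F[name],0,(0,255,255)),(O[name],0,(255,255,0))):
        h=(proj(inner(ref,s,dz))-[c[0]-r,c[1]-r]+.5)*7-.5
        cv2.polylines(v,[np.round(h*16).astype(np.int32)],True,col,1,cv2.LINE_AA,4)
    cv2.imwrite(f"pics/{tag}.png",v[:600])
E
python3 - <<'E'
from chk import *
R=json.load(open("est.json"));n="large_plane_pad"
chk(cv2.imread("pics/t2.png"),n,O["large_plane"],np.array(R[n]),0,"c2")
E
```

```text
c2 sat along 3.3 across 6.3 mm, turn -1.8 deg, score -51.8
c2 lab along 6.8 across 7.1 mm, turn -3.0 deg, score -21.5
c2 bgr along 6.6 across 7.0 mm, turn -2.8 deg, score -37.9
```

View pics/c2.png

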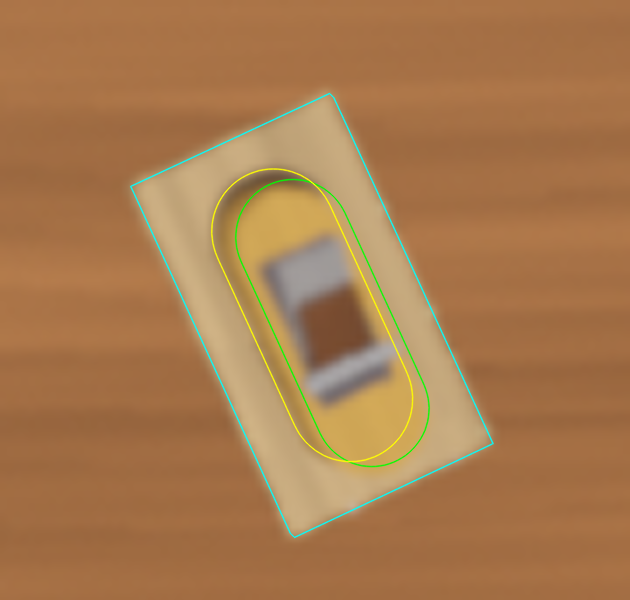

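```bash
cat >> chk.py <<'E'
def satview(p,name,spec,ref,tag,thr=None):
    r=32;c=proj(np.array([[ref[0],ref[1],.02]]))[0].astype(int)
    b=(slice(c[1]-r,c[1]+r),slice(c[0]-r,c[0]+r))
    a=cv2.resize(p[b],None,fx=9,fy=9,interpolation=cv2.INTER_CUBIC)
    s=cv2.cvtColor(a,cv2.COLOR_BGR2HSV)[...,1]
    v=np.hstack([a,cv2.cvtColor(s,cv2.COLOR_GRAY2BGR)])[:, :]
    h=(proj(inner(ref,spec,.006))-[c[0]-r,c[1]-r]+.5)*9-.5+[576,0]
    cv2.polylines(v,[np.round(h*16).astype(np.int32)],True,(0,255,0),1,cv2.LINE_AA,4)
    cv2.imwrite(f"pics/{tag}.png",cv2.resize(v,(800,400)))
E
python3 - <<'E'
from chk import *
R=json.load(open("est.json"));n="large_plane_pad"
satview(cv2.imread("pics/t2.png"),n,O["large_plane"],np.array(R[n]),"c3")
E
```

```text
(no output)
```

View pics/c3.png

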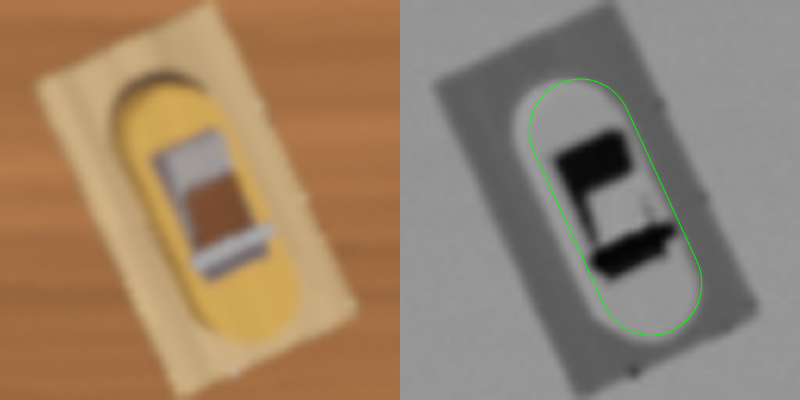

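```bash
cat >> chk.py <<'E'
def brass(p,spec,ref,tag,dz=.006):
    L,W,k,z0,z1=spec; up=6
    r=32;c=proj(np.array([[ref[0],ref[1],.03]]))[0].astype(int)
    b=(slice(c[1]-r,c[1]+r),slice(c[0]-r,c[0]+r))
    for vt in (130,150,170):
        hsv=cv2.cvtColor(p[b],cv2.COLOR_BGR2HSV)
        H,S,V=[hsv[...,i].astype(int) for i in range(3)]
        g=((S>127)&(V>vt)&(H>=18)).astype(np.uint8)   # wood H lower
        kk,l,stt,ce=cv2.connectedComponentsWithStats(g)
        # keep comps whose centroid lies in predicted outline
        poly=(proj(inner(ref,(L+.012,W+.012,k,z1,z1),dz))-[c[0]-r,c[1]-r]).astype(np.float32)
        keep=np.zeros_like(g)
        for i in range(1,kk):
            if stt[i,4]>6 and cv2.pointPolygonTest(poly,tuple(map(float,ce[i])),False)>0: keep|=(l==i).astype(np.uint8)
        hu=cv2.convexHull(np.argwhere(keep)[:,::-1].astype(np.int32));cv2.fillPoly(keep,[hu],1)
        m=np.zeros(p.shape[:2],bool);m[b]=keep>0
        x,f=fit(m,(L,W,k,z1,z1),dz)
        da=(x[2]-ref[2]+np.pi/2)%np.pi-np.pi/2;e=x[:2]-ref[:2];cs,sn=np.cos(ref[2]),np.sin(ref[2])
        print(tag,vt,m.sum(),x.round(4),"along %.1f across %.1f mm turn %.1f deg cost %.3f"%((e[0]*cs+e[1]*sn)*1e3,(-e[0]*sn+e[1]*cs)*1e3,np.degrees(da),f))
    return x
E
python3 - <<'E'
from chk import *
R=json.load(open("est.json"));n="large_plane_pad"
p=cv2.imread("pics/t2.png")
c=proj(np.array([R[n][:2]+[.03]]))[0].astype(int);h=cv2.cvtColor(p,cv2.COLOR_BGR2HSV)
print(h[c[1]-12:c[1]+12:2,c[0]-12].tolist()); print(h[c[1]+12,c[0]-20:c[0]+22:2].tolist())
brass(p,O["large_plane"],R[n],"placed")
p0=cv2.imread("pics/top0.png");brass(p0,O["large_plane"],R["large_plane"],"orig",0)
brass(p0,O["small_plane"],R["small_plane"],"origS",0)
E
```

```text
[[20, 150, 202], [20, 149, 202], [20, 151, 197], [19, 152, 184], [18, 147, 167], [18, 124, 175], [18, 104, 187], [18, 97, 190], [18, 95, 191], [18, 95, 194], [18, 93, 198], [18, 92, 202]]
[[13, 151, 162], [13, 150, 162], [13, 149, 161], [15, 120, 170], [18, 93, 204], [18, 93, 198], [18, 96, 192], [18, 114, 181], [19, 151, 181], [19, 133, 196], [14, 76, 147], [17, 110, 169], [19, 141, 199], [20, 148, 210], [20, 150, 209], [20, 149, 209], [20, 150, 208], [19, 126, 205], [18, 92, 196], [18, 93, 197], [18, 98, 190]]
placed 130 744 [ 0.4296 -0.2746  0.4494] along -0.5 across 3.8 mm turn 2.5 deg cost 0.110
placed 150 736 [ 0.4291 -0.2746  3.6132] along -0.9 across 4.1 mm turn 3.8 deg cost 0.106
placed 170 710 [ 0.4289 -0.2758  3.5561] along -1.6 across 3.0 mm turn 0.5 deg cost 0.089
orig 130 688 [0.6481 0.1041 2.5762] along 0.7 across -0.2 mm turn -0.5 deg cost 0.067
orig 150 688 [0.6481 0.1041 2.5762] along 0.7 across -0.2 mm turn -0.5 deg cost 0.067
orig 170 686 [ 0.648   0.1041 -0.5656] along 0.6 across -0.3 mm turn -0.5 deg cost 0.064
origS 130 311 [ 0.6522 -0.0999  0.8792] along 0.2 across 0.9 mm turn 1.9 deg cost 0.085
origS 150 311 [ 0.6522 -0.0999  0.8792] along 0.2 across 0.9 mm turn 1.9 deg cost 0.085
origS 170 311 [ 0.6522 -0.0999  0.8792] along 0.2 across 0.9 mm turn 1.9 deg cost 0.085
```

```bash
cat >> chk.py <<'E'
def rect(p,ref,z,tag,spec,half=(.07,.042),s=5000):
    """metric view in the ref frame at height z (x right = along)"""
    w,h=int(2*half[0]*s),int(2*half[1]*s)
    u=(np.arange(w)-w/2)/s;v=-(np.arange(h)-h/2)/s;U,V=np.meshgrid(u,v)
    c,sn=np.cos(ref[2]),np.sin(ref[2])
    P=np.stack([ref[0]+c*U-sn*V,ref[1]+sn*U+c*V,np.full(U.shape,z)],-1).reshape(-1,3)
    uv=proj(P).reshape(h,w,2).astype(np.float32)
    im=cv2.remap(p,uv[...,0],uv[...,1],cv2.INTER_CUBIC)
    o=outline(*spec[:3]);q=np.round(np.c_[o[:,0]*s+w/2,-o[:,1]*s+h/2]*16).astype(np.int32)
    im2=im.copy();cv2.polylines(im2,[q],True,(0,255,0),1,cv2.LINE_AA,4)
    cv2.imwrite(f"pics/{tag}.png",im2);return im
E
python3 - <<'E'
from chk import *
R=json.load(open("est.json"));n="large_plane_pad"
p=cv2.imread("pics/t2.png");im=rect(p,R[n],.032,"r2",O["large_plane"])
h=cv2.cvtColor(im,cv2.COLOR_BGR2HSV)
rect(cv2.imread("pics/top0.png"),R["large_plane"],.026,"r0",O["large_plane"])
for xm in (-36,-30,30,36): print(xm,[(ym,h[int(210-ym*5),int(350+xm*5)].tolist()[1:]) for ym in range(28,-29,-2)])
E
```

```text
-36 [(28, [93, 194]), (26, [97, 194]), (24, [110, 185]), (22, [135, 177]), (20, [149, 190]), (18, [149, 205]), (16, [148, 209]), (14, [148, 208]), (12, [149, 207]), (10, [150, 206]), (8, [150, 206]), (6, [150, 206]), (4, [149, 207]), (2, [148, 209]), (0, [149, 210]), (-2, [149, 210]), (-4, [150, 209]), (-6, [150, 208]), (-8, [149, 209]), (-10, [149, 209]), (-12, [149, 209]), (-14, [145, 208]), (-16, [130, 206]), (-18, [109, 202]), (-20, [95, 198]), (-22, [94, 196]), (-24, [93, 197]), (-26, [94, 197]), (-28, [95, 194])]
-30 [(28, [94, 192]), (26, [106, 186]), (24, [131, 173]), (22, [150, 178]), (20, [150, 195]), (18, [149, 207]), (16, [150, 209]), (14, [148, 208]), (12, [149, 207]), (10, [150, 207]), (8, [150, 206]), (6, [149, 207]), (4, [148, 207]), (2, [148, 208]), (0, [149, 211]), (-2, [149, 210]), (-4, [150, 209]), (-6, [149, 209]), (-8, [149, 209]), (-10, [149, 209]), (-12, [148, 208]), (-14, [145, 208]), (-16, [131, 205]), (-18, [109, 199]), (-20, [95, 195]), (-22, [94, 195]), (-24, [93, 197]), (-26, [93, 197]), (-28, [95, 194])]
30 [(28, [99, 186]), (26, [111, 173]), (24, [134,
[... 300 characters left out ...]
4, 204]), (-12, [149, 207]), (-14, [147, 207]), (-16, [136, 205]), (-18, [114, 199]), (-20, [98, 196]), (-22, [93, 197]), (-24, [93, 198]), (-26, [94, 199]), (-28, [92, 197])]
36 [(28, [98, 183]), (26, [107, 171]), (24, [130, 163]), (22, [149, 166]), (20, [154, 179]), (18, [150, 195]), (16, [148, 205]), (14, [148, 208]), (12, [148, 208]), (10, [150, 206]), (8, [150, 206]), (6, [150, 207]), (4, [149, 207]), (2, [149, 209]), (0, [149, 210]), (-2, [148, 210]), (-4, [149, 209]), (-6, [149, 209]), (-8, [148, 209]), (-10, [149, 209]), (-12, [147, 208]), (-14, [136, 203]), (-16, [116, 197]), (-18, [101, 194]), (-20, [95, 194]), (-22, [93, 197]), (-24, [94, 199]), (-26, [93, 200]), (-28, [94, 198])]
```

View pics/r2.png

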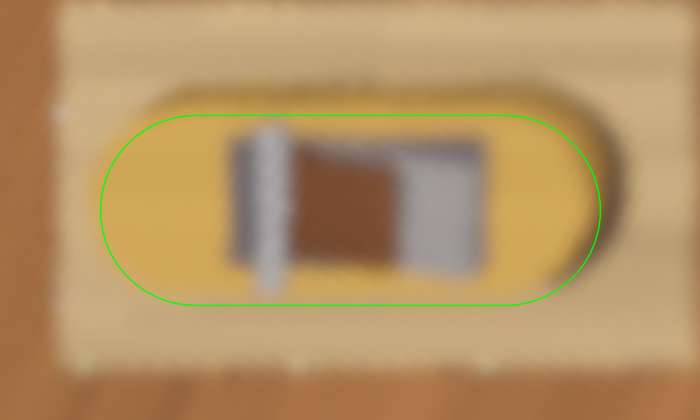

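View pics/r0.png

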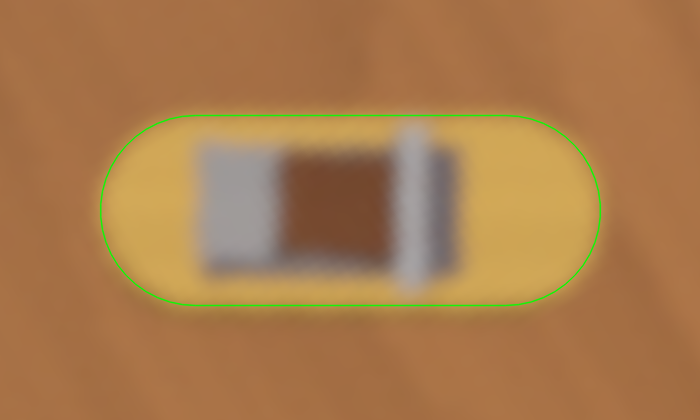

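In the metric view of the placed plane, its top runs from ym≈+20.5 to -17, and its ends sit about 1 mm left of the ideal outline. The plane is therefore about 1.9 mm off across and -1.2 mm along, with no turn. This fits a constant camera-to-robot offset of about (-0.5, +1.8) mm. I'll nudge this one by regrasping and apply the offset to the rest.

```bash
cat >> mv.py <<'E'
def nudge(x,y,zang,z,dx,dy):
    """regrasp at x,y and shift by dx,dy"""
    o=ori(x,y,HI,zang)
    robot.goto([x,y,HI],o);robot.servo_line([x,y,z+.03],v=.2);robot.servo_line([x,y,z],v=.05,until_force=6)
    robot.grasp();s=st("regrasp")
    robot.servo_line([x,y,z+.003],v=.03);robot.servo_line([x+dx,y+dy,z+.003],v=.02)
    h=robot.servo_line([x+dx,y+dy,z-.001],v=.02,until_force=5);st("set %s"%h)
    robot.open();robot.servo_line([x+dx,y+dy,HI],v=.2)
E
python3 - <<'E'
from mv import *
R=json.load(open("est.json"));b=np.array([-.0005,.0018])
X,Y,A=R["large_plane_pad"]
nudge(.4312,-.2777,A+np.pi/2,-.0045,.00185,-.0013)
x,y,a=R["small_plane"];x-=b[0];y-=b[1]
z=pick(x,y,.87+np.pi/2)
X,Y,A=R["small_plane_pad"];X-=b[0];Y-=b[1]
place(X,Y,A+np.pi/2,z+.006)
robot.goto([.45,.35,.15],ori(.45,.35,.15,0))
p,d=robot.snapshot("top");cv2.imwrite("pics/t3.png",p);st("")
from chk import rect
n="large_plane_pad";i1=rect(p,R[n],.032,"r3a",O["large_plane"])
n="small_plane_pad";i2=rect(p,R[n],.030,"r3b",O["small_plane"])
E
python3 - <<'E'
import cv2,numpy as np
cv2.imwrite("pics/r3.png",cv2.resize(np.vstack([cv2.imread("pics/r3a.png"),cv2.imread("pics/r3b.png")]),None,fx=.7,fy=.7))
E
```

```text
regrasp t33.5 [ 0.4315 -0.278  -0.004 ] w0.0369 F [0.4 0.9 3.2]
set True t34.2 [ 0.4334 -0.2793 -0.004 ] w0.0368 F [-0.4  0.4  4.7]
down hit=False t37.8 [ 0.6533 -0.1024 -0.011 ] w0.0855 F [ 0.2 -0.8  0.2]
grasped t38.4 [ 0.6536 -0.1026 -0.0106] w0.0267 F [-0.3 -0.3  1.8]
lifted t39.3 [ 0.6522 -0.1021  0.0985] w0.0268 F [-0.5  0.2 -2.1]
placed hit=True t41.7 [ 0.46    0.0994 -0.0046] w0.0266 F [0.  0.2 3.7]
up t43.0 [0.4596 0.0994 0.099 ] w0.0853 F [ 0.6 -0.7 -0.5]
 t44.0 [0.4498 0.3486 0.1487] w0.0852 F [0.5 0.3 0.2]
```

View pics/r3.png

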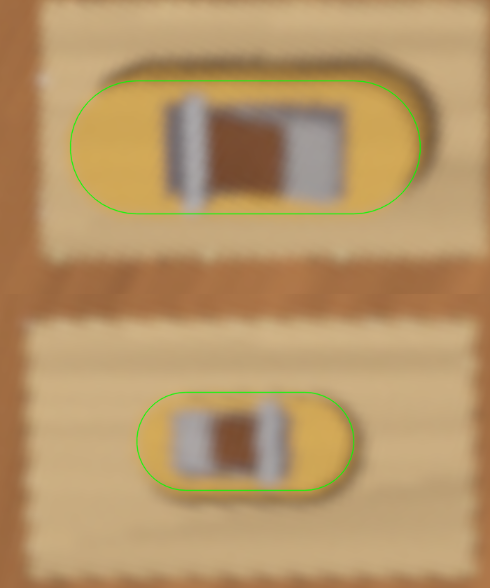

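View pics/t3.png

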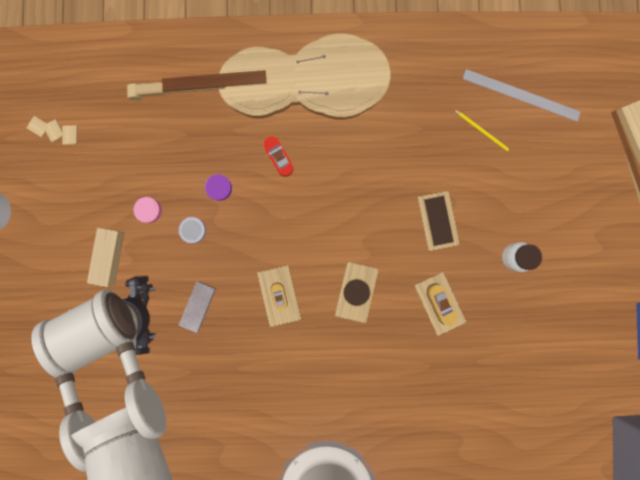

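Both planes sit within about 0.5 mm of their outlines. Next the oilstone, then the tin. The jaws go at 15° for the tin, to stay clear of the pink and purple look-alikes.

Run:
```python
from mv import *
from chk import rect
R=json.load(open("est.json"));b=np.array([-.0005,.0018])
for n,za,z in(("oilstone",None,-.011),("wax_tin",.26,-.008)):
    x,y,a=R[n];x-=b[0];y-=b[1]
    zg=pick(x,y,a+np.pi/2 if za is None else za,z)
    X,Y,A=R[n+"_pad"];X-=b[0];Y-=b[1]
    place(X,Y,A+np.pi/2,zg+.006)
robot.goto([.45,.35,.15],ori(.45,.35,.15,0))
p,d=robot.snapshot("top");cv2.imwrite("pics/t4.png",p);st("")
i=[]
for n in("large_plane","small_plane","oilstone","wax_tin"):
    rect(p,R[n+"_pad"],O[n][4]+.006,"r4"+n,O[n]);i.append(cv2.imread(f"pics/r4{n}.png"))
v=np.vstack([np.hstack(i[:2]),np.hstack(i[2:])]);cv2.imwrite("pics/r4.png",cv2.resize(v,(800,480)))
```

```text
down hit=False t46.5 [ 0.4405  0.2907 -0.011 ] w0.0857 F [-0.1  0.4  0.2]
grasped t47.0 [ 0.441   0.291  -0.0103] w0.0447 F [-0.9  1.3  4.9]
lifted t47.8 [0.4393 0.2903 0.0986] w0.0447 F [ 0.1 -0.8 -3.2]
placed hit=True t51.3 [ 0.6278 -0.2817 -0.0043] w0.0446 F [-0.6  0.4  5.1]
up t52.5 [ 0.6274 -0.2814  0.0987] w0.0854 F [ 0.   0.3 -1. ]
down hit=False t55.9 [ 0.6196  0.2971 -0.0079] w0.0858 F [-0.3 -1.2 -0.1]
grasped t56.2 [ 0.6204  0.2974 -0.0068] w0.0577 F [0.2 0.4 4.9]
lifted t57.1 [0.6183 0.2968 0.0983] w0.0576 F [-0.1 -0.3 -2. ]
placed hit=True t59.9 [ 0.4639 -0.0829 -0.0008] w0.0578 F [0.4 0.2 4.4]
up t61.0 [ 0.4637 -0.0828  0.0991] w0.0853 F [-0.6 -0.4 -0.1]
 t62.6 [0.4504 0.3489 0.1497] w0.0858 F [ 0.2 -0.1  0.6]
```

View pics/r4.png

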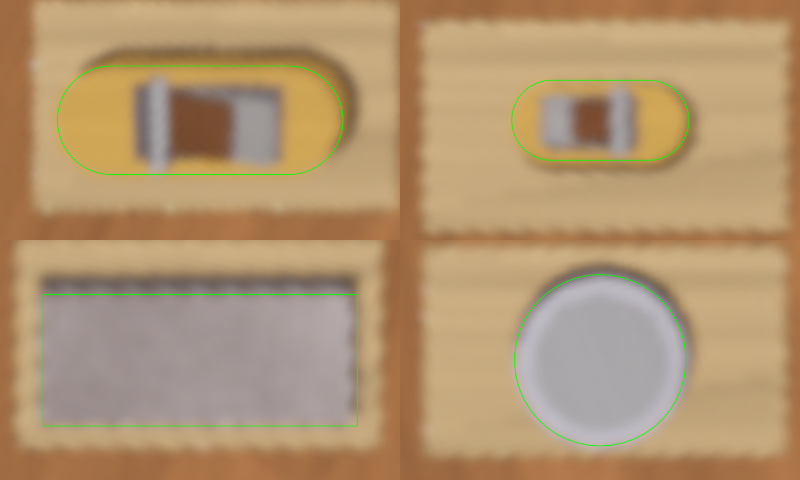

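View pics/t4.png

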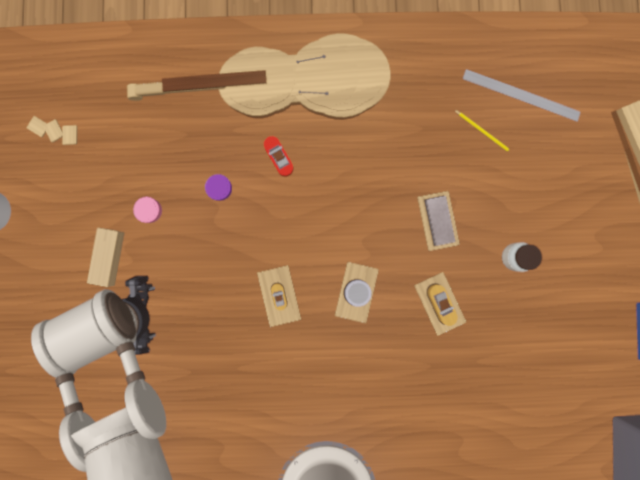

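Run:
```python
from chk import *
R=json.load(open("est.json"));p=cv2.imread("pics/t4.png")
for n in("oilstone","wax_tin"): chk(p,n+"_pad",O[n],np.array(R[n+"_pad"]),0,"q_"+n)
for n in("large_plane","small_plane"): brass(p,O[n],R[n+"_pad"],n)
a=cv2.imread("pics/top0.png")
for nm,(c,r) in dict(jar=(522,257),block=(105,258),pink=(147,210),purple=(218,187),red=(278,156)).items() if 0 else [(k,(v,24)) for k,v in dict(jar=(522,257),block=(100,258),pink=(147,210),purple=(218,187),red=(278,156)).items()]:
    s=np.s_[c[1]-r:c[1]+r,c[0]-r:c[0]+r];print(nm,np.abs(a[s].astype(int)-p[s]).mean().round(2))
```

```text
q_oilstone sat along -0.8 across 2.7 mm, turn 0.4 deg, score -61.6
q_oilstone lab along -1.8 across 7.6 mm, turn 0.5 deg, score -20.4
q_oilstone bgr along -2.3 across 0.6 mm, turn 0.2 deg, score -33.4
q_wax_tin sat along 0.7 across 0.2 mm, turn 6.0 deg, score -83.3
q_wax_tin lab along 0.4 across -1.4 mm, turn 3.2 deg, score -27.2
q_wax_tin bgr along 0.5 across -1.4 mm, turn 1.9 deg, score -55.3
large_plane 130 742 [ 0.4318 -0.276   0.4414] along 1.0 across 1.7 mm turn 2.1 deg cost 0.109
large_plane 150 728 [ 0.4314 -0.2768  0.4234] along 0.3 across 1.2 mm turn 1.0 deg cost 0.094
large_plane 170 687 [ 0.431  -0.2775  0.4197] along -0.4 across 0.6 mm turn 0.8 deg cost 0.062
small_plane 130 317 [0.4611 0.0996 0.2052] along 0.8 across -1.8 mm turn -0.3 deg cost 0.087
small_plane 150 316 [0.461  0.0998 3.3569] along 0.8 across -1.6 mm turn 0.3 deg cost 0.086
small_plane 170 306 [0.4605 0.1001 0.2394] along 0.4 across -1.2 mm turn 1.7 deg cost 0.085
jar 0.5
block 0.56
pink 0.58
purple 0.75
red 0.66
```

View pics/q_oilstone.png

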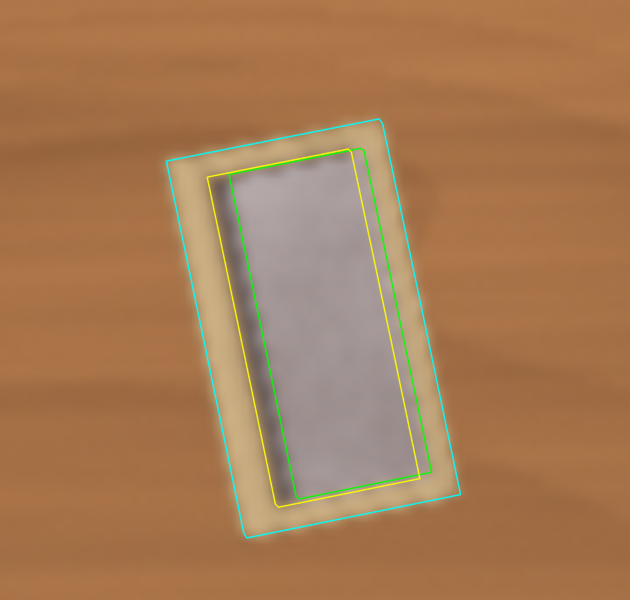

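Run:
```python
from chk import *
R=json.load(open("est.json"));p=cv2.imread("pics/t4.png");p0=cv2.imread("pics/top0.png")
def prof(im,axis,rng,at):
    hsv=cv2.cvtColor(im,cv2.COLOR_BGR2HSV)
    for a0,a1 in at:
        if axis=="x": s=hsv[int(210-a1*5):int(210-a0*5),:,:].mean(0); f=lambda m:s[int(350+m*5)]
        else: s=hsv[:,int(350+a0*5):int(350+a1*5),:].mean(1); f=lambda m:s[int(210-m*5)]
        print(axis,(a0,a1),[(m,int(f(m)[1]),int(f(m)[2])) for m in rng])
n="oilstone";im=rect(p,R[n+"_pad"],.028,"z",O[n])
prof(im,"x",list(range(-62,-48)),[(-15,15)]);prof(im,"x",list(range(49,63)),[(-15,15)]);prof(im,"y",list(range(-29,-17)),[(-40,-10),(10,40)])
n="small_plane";im=rect(p,R[n+"_pad"],.030,"z",O[n]);print("small")
prof(im,"x",list(range(-36,-24)),[(-4,4)]);prof(im,"x",list(range(25,37)),[(-4,4)]);prof(im,"y",list(range(-20,21)),[(-17,-13),(13,17)])
n="wax_tin";im=rect(p,R[n+"_pad"],.035,"z",O[n]);print("tin")
prof(im,"x",list(range(-36,-24)),[(-5,5)]);prof(im,"x",list(range(24,37)),[(-5,5)]);prof(im,"y",list(range(-36,-24)),[(-5,5)]);prof(im,"y",list(range(24,37)),[(-5,5)])
```

```text
x (-15, 15) [(-62, 96, 194), (-61, 93, 197), (-60, 91, 196), (-59, 88, 193), (-58, 81, 188), (-57, 70, 181), (-56, 57, 174), (-55, 43, 168), (-54, 32, 164), (-53, 25, 161), (-52, 22, 160), (-51, 21, 159), (-50, 21, 159), (-49, 21, 159)]
x (-15, 15) [(49, 17, 174), (50, 17, 173), (51, 18, 169), (52, 22, 162), (53, 32, 155), (54, 50, 153), (55, 71, 158), (56, 86, 169), (57, 93, 179), (58, 94, 186), (59, 94, 190), (60, 95, 191), (61, 97, 189), (62, 102, 183)]
y (-40, -10) [(-29, 99, 188), (-28, 95, 191), (-27, 93, 193), (-26, 90, 193), (-25, 86, 191), (-24, 77, 186), (-23, 64, 180), (-22, 49, 172), (-21, 36, 166), (-20, 27, 161), (-19, 23, 159), (-18, 21, 158)]
y (10, 40) [(-29, 99, 189), (-28, 95, 193), (-27, 93, 195), (-26, 90, 195), (-25, 84, 192), (-24, 75, 188), (-23, 62, 182), (-22, 46, 176), (-21, 33, 172), (-20, 24, 168), (-19, 20, 166), (-18, 19, 165)]
small
x (-4, 4) [(-36, 93, 199), (-35, 93, 199), (-34, 95, 199), (-33, 100, 200), (-32, 107, 202), (-31, 117, 204), (-30, 128, 205), (-29, 137, 207), (-28, 144, 208), (-27, 147, 208), (-26, 148, 207), (-25, 147, 207)]
x (-4, 4) [
[... 1600 characters left out ...]
48, 192), (-29, 28, 190), (-28, 12, 190), (-27, 8, 190), (-26, 10, 193), (-25, 10, 192)]
x (-5, 5) [(24, 8, 182), (25, 9, 186), (26, 10, 188), (27, 10, 186), (28, 11, 180), (29, 10, 169), (30, 17, 160), (31, 39, 158), (32, 66, 163), (33, 84, 173), (34, 91, 183), (35, 93, 192), (36, 93, 196)]
y (-5, 5) [(-36, 139, 172), (-35, 130, 174), (-34, 115, 177), (-33, 95, 182), (-32, 72, 185), (-31, 49, 188), (-30, 28, 189), (-29, 13, 190), (-28, 8, 190), (-27, 8, 191), (-26, 9, 190), (-25, 9, 186)]
y (-5, 5) [(24, 10, 189), (25, 11, 191), (26, 11, 189), (27, 10, 182), (28, 10, 169), (29, 11, 150), (30, 17, 132), (31, 37, 122), (32, 66, 125), (33, 87, 142), (34, 94, 163), (35, 95, 181), (36, 93, 192)]
```

The edge profiles put all four within about 1 mm of their outlines: oilstone -1.0 along and +0.4 across, small plane -0.4 and -0.6, tin -1.0 in one direction. All are inside the 2 mm felt margin, and the bystanders are unchanged. One last side look, then I'll hand in.

Run:
```python
from mv import *
p,d=robot.snapshot("side");cv2.imwrite("pics/s5.png",p)
cv2.imwrite("pics/s5c.png",cv2.resize(p[150:400,200:460],None,fx=2.3,fy=2.3,interpolation=cv2.INTER_CUBIC))
```

```text
(no output)
```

View pics/s5c.png

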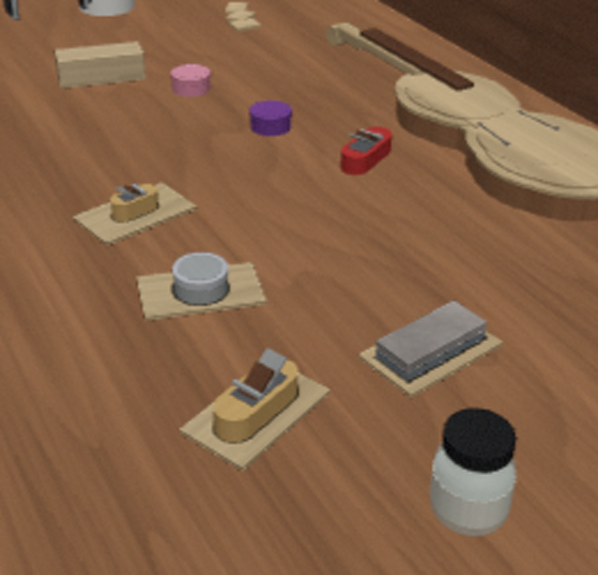

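All four things stand upright on their own tiles, at crop (255,400), (135,200), (432,340) and (200,280). The jar, block and look-alikes stand where they were.

```bash
python3 -c "
from cell import robot
print(robot.read_state()['time_s']);robot.close_job()"
```

```text
62.6833
the job is handed in; nothing more can be done
```

All four pieces are on their matching tiles, right way up, and the job was handed in at 62.7 s. They were placed in the order asked: large plane, small plane, oilstone, wax tin.

**Last checks:** Edge profiles and fits in the final top picture put each piece within about 1 mm of its outline's centre, with little or no turn. The oilstone is about 1 mm off along its length and the tin about 1 mm off in one direction; I left both, since the felt margin is 2 mm. The automatic fits for the pieces on the tiles disagreed by a few millimetres because of low contrast and visible side walls, so I relied on the edge profiles for the oilstone, small plane and tin, and on the metric top view for the large plane. The glue jar, maple block and look-alikes show no change between the first and last top pictures.

**What went wrong and was mended:**
- **First grasp:** it closed on air, because the fingertips sit about 33 mm higher than the stated tool frame. A gentle touch on bare bench measured the offset, and every later grasp used it.
- **Large plane:** its first placing was about 2 mm off because of a small camera-to-robot offset. I regrasped and nudged it, and corrected the other three for that offset.

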